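# Mesh a polishing head into a shoe cleaning box and hold it home

## Task

Lift the loose lid off the grey shoe cleaning box by its knob and set it aside, lying flat on the glass, knob up and clear of the box. Then take the polishing head out of its wooden holder, turn it until its cross-shaped splined stem meshes with the cross-shaped slot of the drive in the box, slide it fully home against the spring and keep holding it pressed down there: finish while still gripping or pressing it, do not let go. Leave the umbrella handle, the bootjack and the key cover where they lie.

Things in the scene. Friction and masses are not known exactly. Their poses are not given: they have to be found in the camera images.
- case: Grey plastic shoe cleaning box, fixed, 150 (x) x 170 (y) x 80 mm high, with a look-only sliding door on its +x side. Origin at the centre of its underside, on the glass (z = 0). In the middle of its top is a square well, 84 x 84 mm, covered at the start by the lid; the drive stands in the well.
- lid_knob (a point): Middle of the upright black knob (25 mm diameter, 34 mm tall) of the loose grey lid: round plate 116 mm across, 6 mm thick, with a 74 mm plug 8 mm deep under it that sits in the well with 5 mm play. The point is 31 mm above the plug's underside, 17 mm above the plate: z = 0.031 when flat on the glass, 0.103 on the box. z axis up. About 0.15 kg.
- drive_mouth (a point): Centre of the top face (z = 0.068, 12 mm below the box's top) of the drive, a square aluminium block, 48 x 48 mm, in the well. A vertical cross-shaped slot goes down from here, its channels along this point's x and y axes, each 27 mm long, 8.4 mm wide. In it stands a round sprung pin, 8 mm thick, its top 16 mm below the mouth. Seen only with the lid off.
- pin (a joint): How far the sprung pin in the slot is pressed down, m: 0 free, 0.008 with the polishing head fully home (its collar on the drive's top face). The spring begins at about 3 N and takes about 8 N at 0.008; it lifts the head again if it is not held down.
- head_mid (a point): Centre of the grey square hub (40 x 40 mm, 34 mm high, to be gripped) of the loose polishing head, about 0.16 kg. Above the hub a black round pad, 38 mm across, 14 mm high; below it a round black collar, 54 mm across, 12 mm thick, then the stem. The point is 29 mm above the collar's underside, so 29 mm above drive_mouth when fully home. x and y axes square to the hub's faces; z up.
- holder: Fixed wooden block, 70 x 70 x 36 mm high, origin at the centre of its underside. Round through-hole of 30 mm diameter in which the head's stem hangs at the start, its collar on the block's top, turned at any angle.
- umbrella_handle: Bystander: silver aluminium crook handle lying on the glass, about 90 x 200 x 22 mm, long way along its y, origin under its middle.
- bootjack: Bystander: flat wooden board with a forked end and a cross cleat on top, 100 x 250 x 40 mm, long way along its y, origin under its middle.
- key_cover: Bystander: small flat black hard silicone key cover, 36 x 72 x 12 mm, long way along its y, origin under its middle.
- drive (a joint): Angle of the drive block about the vertical, rad, relative to the box (counter-clockwise from above positive): anywhere within 0.7 either way at the start. It turns only stiffly (0.35 N m).
- stem_tip (a point): Lower end of the head's steel splined stem, 53 mm below head_mid and 24 mm below the collar. The stem is a cross of two upright bars, each 24 mm long and 6 mm wide, along the hub's x and y axes, with rounded lower edges. A quarter turn gives the same fit. Hidden in the holder at the start.

How it is judged:
On the way, in this order (a step that is already met when the one before it is completed fails the run):
1. the lid lies flat on the glass, knob up, clear of the box, and is let go (height (world z) of lid_knob below 0.036 m and angle between lid_knob's own z axis and vertical below 0.1 rad and horizontal distance between lid_knob and drive_mouth above 0.13 m and contact force between lid and the fingers below 0.1 N), for 0.2 s.
2. the polishing head is lifted out of its holder by the gripper (z of head_mid in the frame of holder above 0.095 m and contact force between head and the fingers above 1 N), for 0.1 s.
3. the head is meshed, fully home and pressed down on the sprung pin (horizontal distance between head_mid and drive_mouth below 0.004 m and z of head_mid in the frame of drive_mouth below 0.031 m and value of joint pin above 0.006 m and contact force between head and pin above 3 N), for 0.3 s.
At the end, for the whole second after the job is handed in: Head in the drive's slot (axes within 4 mm, upright within 0.1 rad), collar within 2 mm of the drive, the pin pressed over 6 mm and over 3 N by the head, fingers still on the head; lid at rest flat on the glass, knob up (point below 36 mm, tilt under 0.1 rad), over 130 mm from the drive's axis (all of step 3 and angle between each of head_mid, lid_knob's own z axis and vertical below 0.1 rad and contact force between head and the fingers above 1 N and contact force between head and lid below 0.1 N and linear speed of each of head, lid below 0.02 m/s and height (world z) of lid_knob below 0.036 m and horizontal distance between lid_knob and drive_mouth above 0.13 m); the arm keeps its last pose, push and grip.
It fails at once if the umbrella handle is moved more than 30 mm (distance of umbrella_handle from where it was at the start of the episode above 0.03 m).
It fails at once if the bootjack is moved more than 30 mm (distance of bootjack from where it was at the start of the episode above 0.03 m).
It fails at once if the key cover is moved more than 30 mm (distance of key_cover from where it was at the start of the episode above 0.03 m).
It also fails if it takes over 54 s, if anything falls off the work surface, if the arm or the gripper's body presses on something with over 40 N, if the wrist force passes 120 N, or if a joint passes its speed limit or range.

## Robot

A 7-joint arm with a two-finger parallel gripper is mounted at the origin on the work surface. World frame = base frame: x ahead of the robot, y to its left, z up, the work surface at z = 0. Lengths are in m, angles in rad, forces in N, time in s.
With the tool pointing down it reaches from about 0.425 to 0.875 m from the base axis. Payload 4.7 kg.
Tool frame: the origin (TCP) lies midway between the tips of the shut fingers; the grasp point (between the pads) lies 19 mm behind it; z points along the fingers, y is the direction in which the jaws open and shut (so a half turn about z gives the same grasp; the last joint's range is limited). The gripper opens to 87 mm and grips with 3 to 60 N. Pads are 19 mm wide; open, the fingers measure 117 mm over their backs; the gripper's body (75 mm by 190 mm) begins 51 mm behind the grasp point.
Start: joints at [1.347, 0.321, -0.07, 1.45, 0.023, 1.371, -0.057], TCP at [0.153, -0.632, 0.199] pointing down, gripper open.
Joint ranges: [-2.86, 2.86], [-0.3, 2.09], [-1.38, 1.24], [0.06, 2.45], [-1.56, 4.7], [0.09, 2.05], [-2.69, 2.69]. Speed limits (rad/s): [2.57, 2.57, 3.14, 3.14, 3.14, 3.14, 3.14].

## Interface

Orientations are given as a rotation vector (axis times angle).
In Python, from bench import * gives the robot as it stands. The module is installed in compiled form; this text tells all that it offers.
- The arm moves only by the tool play_rows, never from a script. Its argument "series" is one flat list of numbers, 7 for each row, row after row: the opening in per cent of the stroke, from 0 (shut) to 100 (fully open), then the shift along the tool's x, y, z in m, then the turn, a rotation vector about the tool's x, y, z in degrees. In form: [fingers, tx, ty, tz, rx, ry, rz, fingers, tx, ty, tz, rx, ry, rz, ...]. A call has 1 to 10 rows; each row is the pose to reach, as a shift and turn from the pose commanded when the call began, along the tool's axes at that moment; what a row does not reach only later rows make up. A row lasts 1/12 s, in which the tool goes at most 41.7 mm and 7.16 degrees, less where a joint would pass 70% of its speed; a pose out of reach is approached as far as the arm can. A call with a gripper value outside its range is refused whole. The fingers move at their own pace and stop on an object; "force" is the grip in N (left out, the last holds). Time passes only in rows, so rows that repeat a pose let the fingers close. It gives the time, the measured TCP pose, the force and the opening at its end, in the units of the state.
- get_state(): the state, without advancing time (a new reading comes with each control period).
- get_image(name): name is "side" or "top" or "wrist"; returns a dict with "frame" (400x640x3 uint8, red, green, blue), "fx", "fy", "cx", "cy" (pixels), "D" ([k1, k2, p1, p2, k3] as OpenCV has them; the pictures are not rectified), "R" (3x3) and "t" (3): a world point X has camera coordinates R X + t. Camera axes: x right, y down, z forward; pixel columns grow to the right and rows downward; lengths in m; the calibration is good to about 2 mm. A picture is of the moment at which its call begins. There is no depth.
- close_job(): hands the job in, once; it reports no verdict.
The state is a dict: "time": time; "joint_positions": joint angles; "qd": joint speeds; "joint_torque": joint torques, N m; "position": TCP position; "tool_rot": TCP orientation; "ft_force": force on the tool from outside, world axes, zero at the start; "torque": the same for the moment, N m; "grip_width": opening from 0.0 (shut) to 1.0 (fully open).
Only numpy, scipy, OpenCV 4.12 (cv2) and the standard library are available. Lean on these libraries where they do the work, as an engineer would, in place of code of your own. Each camera call takes 0.05 s, during which the arm holds its last target.

## Working session

There is one attempt and no reset: what is moved stays moved. The work goes in short steps, Python scripts to look and compute and a tool call to move; the robot and the scene stay as the last step left them, time stands still between calls to the robot, and variables do not carry over. Pictures are saved under pics/ and viewed, and the job is handed in when it is done.

Besides the shell and the picture viewer there is one more tool, called in YAML: its name, and indented under it one key for each argument. play_rows: Moves the arm, as the interface text tells. Its arguments: {"type":"object","properties":{"series":{"type":"array"},"force":{"type":"number"}},"required":["series"]}

```bash
mkdir -p pics; cat > h.py <<'E'
from bench import *
import numpy as np, cv2, pickle
from scipy.spatial.transform import Rotation as Ro
def snap(n,f):
    im=get_image(n); pickle.dump(im,open('pics/'+f+'.pkl','wb')); cv2.imwrite('pics/'+f+'.png',im['frame'][:,:,::-1].copy()); return im
def load(f): return pickle.load(open('pics/'+f+'.pkl','rb'))
def K(im): return np.array([[im['fx'],0,im['cx']],[0,im['fy'],im['cy']],[0,0,1.]])
def px2w(im,uv,z):
    uv=np.array(uv,float).reshape(-1,1,2)
    n=cv2.undistortPoints(uv,K(im),np.array(im['D'],float)).reshape(-1,2)
    R=np.array(im['R']);t=np.array(im['t']);C=-R.T@t
    d=np.c_[n,np.ones(len(n))]@R
    return C+d*((z-C[2])/d[:,2])[:,None]
def w2px(im,X):
    R=np.array(im['R']);t=np.array(im['t'])
    return cv2.projectPoints(np.array(X,float).reshape(-1,1,3),cv2.Rodrigues(R)[0],t,K(im),np.array(im['D'],float))[0].reshape(-1,2)
def crop(f,x0,y0,x1,y1,s,out):
    im=load(f)['frame'][y0:y1,x0:x1,::-1]
    cv2.imwrite('pics/'+out+'.png',cv2.resize(im,None,fx=s,fy=s,interpolation=cv2.INTER_CUBIC))
E
python3 - <<'E'
from h import *
s=get_state(); print(s)
for n in('top','side','wrist'):
    im=snap(n,n+'0'); R=np.array(im['R']); print(n,-R.T@im['t'],im['fx'],im['D'],R[2])
E
```

```text
{'time': 0.0, 'joint_positions': array([ 1.3471083 ,  0.32183354, -0.07011061,  1.45167452,  0.02261533,
        1.37077234, -0.05687101]), 'qd': array([-0.00020303,  0.00059377, -0.00059238,  0.00026804,  0.00136718,
       -0.00088334, -0.00065593]), 'joint_torque': array([-4.02518690e-04, -4.91289425e+01, -4.03987085e-01, -3.12529314e+01,
       -6.37701340e-02,  4.37008368e-02,  1.78666255e-04]), 'position': array([ 0.15293052, -0.63114614,  0.19815514]), 'tool_rot': array([-3.11753972e+00, -3.72551059e-01,  5.15038974e-04]), 'ft_force': array([1.18231456, 0.59660401, 0.66811419]), 'torque': array([ 0.02873059, -0.06213688, -0.00369512]), 'grip_width': 1.0018356780611046}
top [ 0.51502489 -0.01266384  1.02004801] 393.0048422420016 [-0.01953345  0.          0.          0.          0.        ] [ 0.12348768  0.02221177 -0.99209749]
side [ 0.29319888 -0.40108544  0.66771265] 375.0214671353179 [-0.07074559  0.          0.          0.          0.        ] [ 0.43215166  0.49808991 -0.75176551]
wrist [ 0.22408468 -0.61412754  0.38271814] 286.3703618721391 [-0.03640263  0.          0.          0.          0.        ] [-0.25726032 -0.06109929 -0.96440863]
```

View pics/top0.png

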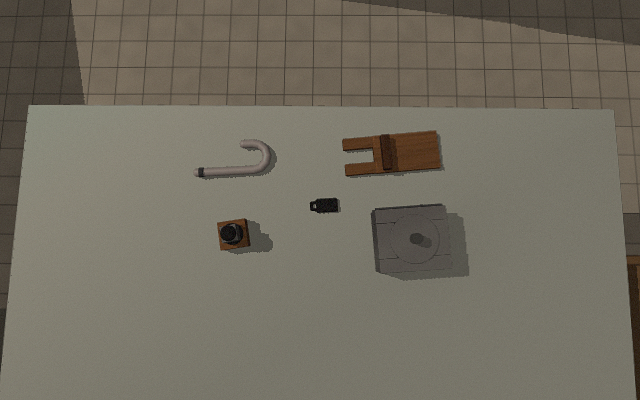

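View pics/side0.png

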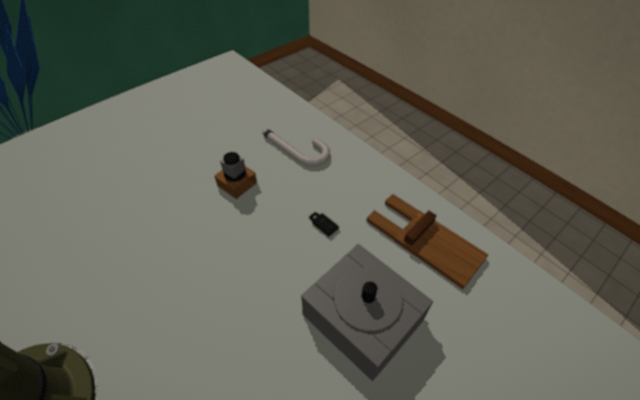

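View pics/wrist0.png

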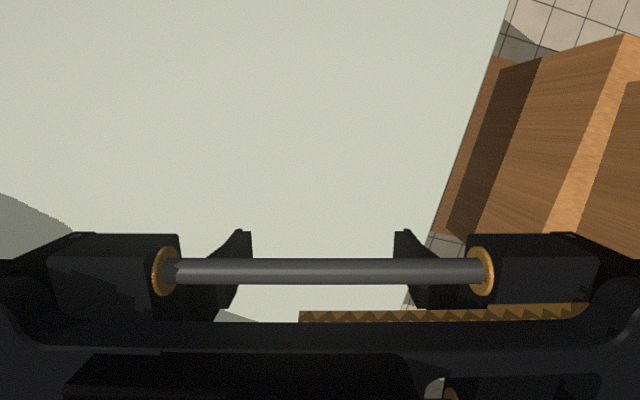

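The top view shows the box knob at about (417,239), the holder at (233,234), the key cover at (324,205), the bootjack at (390,152) and the umbrella handle at (235,160). I'll enlarge crops to read these more precisely.

```bash
python3 - <<'E'
from h import *
crop('top0',360,190,480,290,6,'c1'); crop('top0',200,200,290,265,8,'c2'); crop('side0',200,140,280,210,8,'c3')
crop('side0',290,235,440,385,4,'c4')
E
```

```text
(no output)
```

View pics/c1.png

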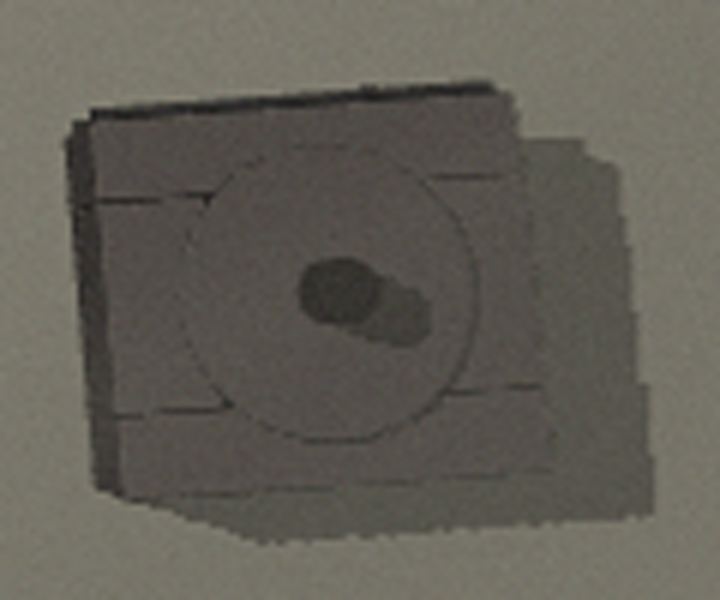

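View pics/c2.png

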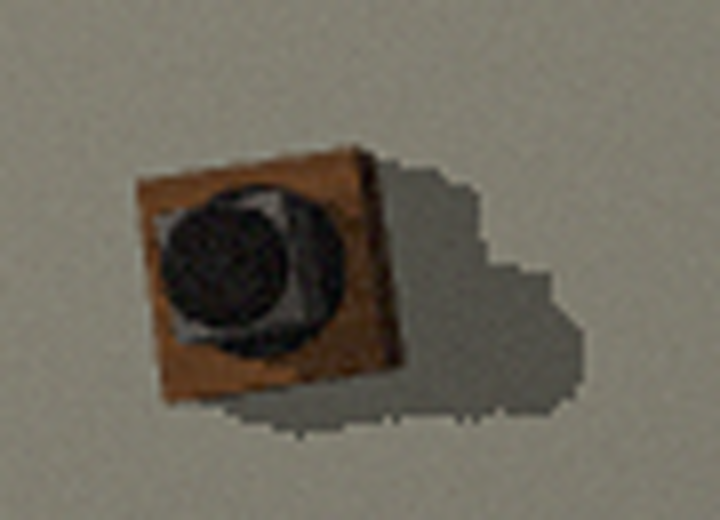

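View pics/c3.png

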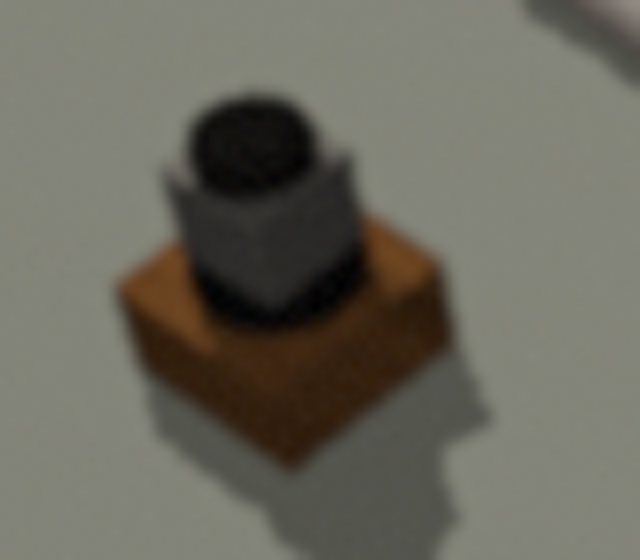

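View pics/c4.png

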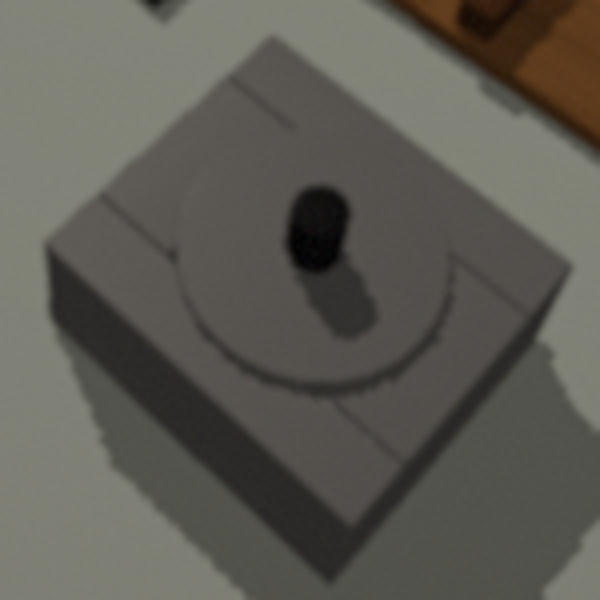

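```bash
python3 - <<'E'
from h import *
T=load('top0');S=load('side0')
c=lambda p,x,y,s: np.array(p,float)/s+[x,y]-0.5+0.5/s
P=lambda im,p,x,y,s,z: np.round(px2w(im,c(p,x,y,s),z),4)
print('box top T');B=P(T,[(88,118),(510,95),(552,470),(122,495)],360,190,6,.08);print(B,B.mean(0))
print('box top S');B=P(S,[(272,37),(572,267),(352,527),(46,245)],290,235,4,.08);print(B,B.mean(0))
print('plate T',P(T,[(332,292)],360,190,6,.086),'knobtop T',P(T,[(345,287)],360,190,6,.12),P(S,[(320,212)],290,235,4,.12), 'plate S',P(S,[(316,256)],290,235,4,.086))
print('holder T');B=P(T,[(140,180),(357,147),(382,367),(165,402)],200,200,8,.036);print(B,B.mean(0))
print('holder S right,left',P(S,[(440,262),(120,290),(290,470-100)],200,140,8,.036))
print('pad T',P(T,[(226,265)],200,200,8,.096),'S',P(S,[(253,145)],200,140,8,.096))
B=P(T,[(158,212),(280,190),(308,325),(185,340)],200,200,8,.082);print('hub',B,B.mean(0))
d=np.roll(B,-1,0)-B; print(np.degrees(np.arctan2(d[:,1],d[:,0])))
for n,p in dict(key=[(311,200),(337,198),(339,212),(311,210)],boot=[(342,139),(437,131),(441,170),(346,176)],umb=[(197,173),(245,144),(270,157)]).items(): print(n,np.round(px2w(T,p,.01),3).tolist())
E
```

```text
box top T
[[ 0.6058 -0.1425  0.08  ]
 [ 0.6173 -0.3107  0.08  ]
 [ 0.4699 -0.3234  0.08  ]
 [ 0.4577 -0.1553  0.08  ]] [ 0.537675 -0.232975  0.08    ]
box top S
[[ 0.6023 -0.1471  0.08  ]
 [ 0.6168 -0.3138  0.08  ]
 [ 0.4703 -0.3261  0.08  ]
 [ 0.4559 -0.1604  0.08  ]] [ 0.536325 -0.23685   0.08    ]
plate T [[ 0.5379 -0.2371  0.086 ]] knobtop T [[ 0.539  -0.2339  0.12  ]] [[ 0.537  -0.2374  0.12  ]] plate S [[ 0.5364 -0.2404  0.086 ]]
holder T
[[0.5723 0.2462 0.036 ]
 [0.5837 0.1779 0.036 ]
 [0.5151 0.1676 0.036 ]
 [0.5031 0.2353 0.036 ]] [0.54355 0.20675 0.036  ]
holder S right,left [[0.5821 0.1765 0.036 ]
 [0.5037 0.2289 0.036 ]
 [0.5248 0.1684 0.036 ]]
pad T [[0.5441 0.2038 0.096 ]] S [[0.5408 0.1943 0.096 ]]
hub [[0.5601 0.2283 0.082 ]
 [0.5672 0.1917 0.082 ]
 [0.5271 0.1818 0.082 ]
 [0.5221 0.2185 0.082 ]] [0.544125 0.205075 0.082   ]
[ -79.02160174 -166.13197619   97.75819912   14.46117347]
key [[0.634, 0.011, 0.01], [0.641, -0.056, 0.01], [0.604, -0.062, 0.01], [0.608, 0.011, 0.01]]
boot [[0.797, -0.068, 0.01], [0.822, -0.318, 0.01], [0.717, -0.326, 0.01], [0.699, -0.079, 0.01]]
umb [[0.702, 0.312, 0.01], [0.781, 0.188, 0.01], [0.747, 0.121, 0.01]]
```

```bash
cat >> h.py <<'E'
def plan(p,ydeg,s=None):
    """target TCP position, direction of tool y (deg, world, mod 180), pointing down"""
    s=s or get_state(); R0=Ro.from_rotvec(s['tool_rot']); M0=R0.as_matrix()
    cur=np.degrees(np.arctan2(M0[1,1],M0[0,1])); best=min([ydeg-180,ydeg,ydeg+180,ydeg-360,ydeg+360],key=lambda a:abs(a-cur))
    a=np.radians(best); y=np.array([np.cos(a),np.sin(a),0]); z=np.array([0,0,-1.]); x=np.cross(y,z)
    M=np.c_[x,y,z]
    d=M0.T@(np.array(p)-s['position']); r=Ro.from_matrix(M0.T@M).as_rotvec(degrees=True)
    print('t %.2f pos'%s['time'],np.round(s['position'],4),'yaw %.2f'%cur,'tilt %.2f'%np.degrees(np.arccos(-M0[2,2])),'F',np.round(s['ft_force'],1),'w %.3f'%s['grip_width'],'j',np.round(s['joint_positions'],2))
    print('shift',np.round(d,4),'rot',np.round(r,2))
E
python3 -c "
from h import *
plan([.538,-.236,.19],90)"
```

```text
t 0.15 pos [ 0.1529 -0.6313  0.1984] yaw -76.37 tilt 0.08 F [ 0.2 -0.3 -0.8] w 1.004 j [ 1.35  0.32 -0.07  1.45  0.02  1.37 -0.06]
shift [ 0.4673 -0.2934  0.0088] rot [-0.08  0.02 13.63]
```

```bash
python3 -c "
from h import *
plan([.538,-.236,.19],0)"
```

```text
t 0.15 pos [ 0.1529 -0.6313  0.1984] yaw -76.37 tilt 0.08 F [ 0.2 -0.3 -0.8] w 1.004 j [ 1.35  0.32 -0.07  1.45  0.02  1.37 -0.06]
shift [ 0.4673 -0.2934  0.0088] rot [-8.000e-02 -5.000e-02 -7.637e+01]
```

play_rows:
  series: [60,0.467,-0.293,0.0,0,0,-76.4,60,0.467,-0.293,0.0,0,0,-76.4,60,0.467,-0.293,0.0,0,0,-76.4,60,0.467,-0.293,0.0,0,0,-76.4,60,0.467,-0.293,0.0,0,0,-76.4,60,0.467,-0.293,0.0,0,0,-76.4,60,0.467,-0.293,0.0,0,0,-76.4,60,0.467,-0.293,0.0,0,0,-76.4,60,0.467,-0.293,0.0,0,0,-76.4,60,0.467,-0.293,0.0,0,0,-76.4]
  force: 20

```text
time: 0.98
position: [0.4448, -0.3317, 0.1992]
tool_rot: [2.305, 2.134, -0.001]
ft_force: [0.7, -0.2, -0.5]
grip_width: 0.605
```

```bash
python3 -c "
from h import *
plan([.538,-.236,.19],0)"
```

```text
t 0.98 pos [ 0.4448 -0.3317  0.1992] yaw -4.41 tilt 0.02 F [ 0.7 -0.2 -0.5] w 0.605 j [ 1.01  0.15 -0.46  1.68  0.07  1.33  0.46]
shift [0.1025 0.0855 0.0092] rot [-0.01  0.02 -4.41]
```

play_rows:
  series: [60,0.08,0.07,0.0,0,0,0,60,0.08,0.07,0.0,0,0,0,60,0.08,0.07,0.0,0,0,0,60,0.08,0.07,0.0,0,0,0,60,0.08,0.07,0.0,0,0,0]

```text
time: 1.4
position: [0.521, -0.2577, 0.1988]
tool_rot: [-2.307, -2.131, 0.0]
ft_force: [-0.6, -0.3, -0.4]
grip_width: 0.599
```

```bash
python3 -c "
from h import *
plan([.538,-.236,.094],0)
im=snap('wrist','w1')
print(w2px(im,[[.538,-.236,.12],[.538,-.236,.086]]))"
```

```text
t 1.40 pos [ 0.521  -0.2577  0.1988] yaw -4.53 tilt 0.05 F [-0.6 -0.3 -0.4] w 0.599 j [ 0.87  0.21 -0.53  1.61  0.11  1.35  0.25]
shift [0.023  0.0153 0.1048] rot [-0.04 -0.03 -4.53]
[[337.78482163 178.2323433 ]
 [336.0807172  172.19132226]]
```

View pics/w1.png

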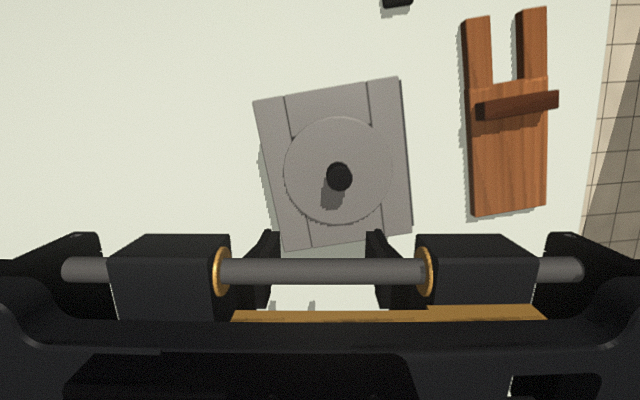

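The knob is at about (340,176) in the wrist image, within 2 px of where my estimate predicted it. I'll go down now.

play_rows:
  series: [60,0.023,0.017,0.0,0,0,-4.5,60,0.023,0.017,0.02,0,0,-4.5,60,0.023,0.017,0.05,0,0,-4.5,60,0.023,0.017,0.08,0,0,-4.5,60,0.023,0.017,0.095,0,0,-4.5,60,0.023,0.017,0.106,0,0,-4.5,60,0.023,0.017,0.106,0,0,-4.5,60,0.023,0.017,0.106,0,0,-4.5]

```text
time: 2.12
position: [0.5386, -0.2393, 0.0934]
tool_rot: [2.229, 2.214, -0.001]
ft_force: [-0.3, 0.8, 0.3]
grip_width: 0.599
```

```bash
python3 -c "
from h import *
plan([.538,-.236,.094],0)
im=snap('wrist','w2');snap('side','s2')
print(w2px(im,[[.538,-.236,.12],[.538,-.236,.086]]))
crop('s2',290,200,450,360,4,'c5')"
```

```text
t 2.12 pos [ 0.5386 -0.2393  0.0934] yaw -0.37 tilt 0.03 F [-0.3  0.8  0.3] w 0.599 j [ 0.83  0.31 -0.54  1.72  0.17  1.16  0.23]
shift [ 0.0033 -0.0006 -0.0006] rot [-0.02  0.02 -0.37]
[[320.08002647 243.72519747]
 [320.41015308 224.23865644]]
```

View pics/w2.png

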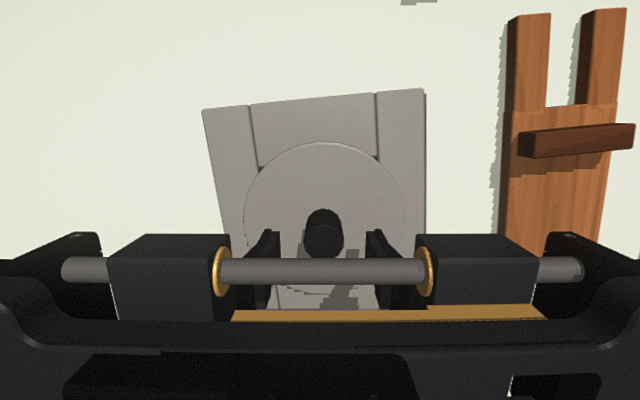

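View pics/c5.png

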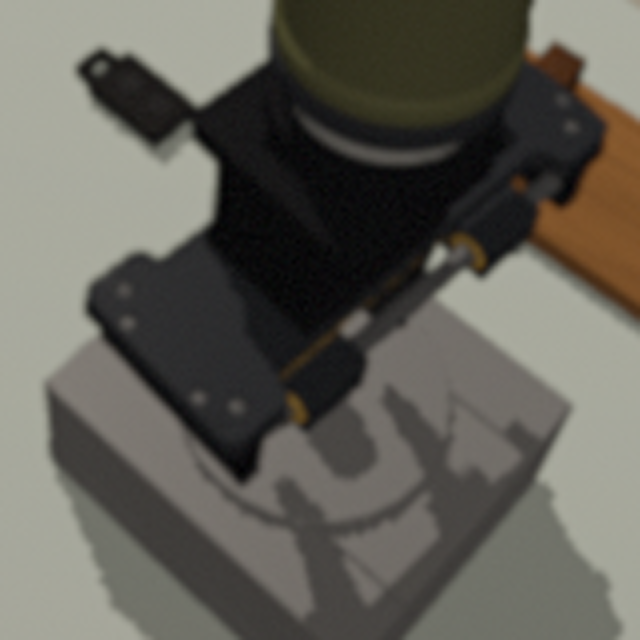

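play_rows:
  series: [60,0.004,0.001,0.002,0,0,0,0,0.004,0.001,0.002,0,0,0,0,0.004,0.001,0.002,0,0,0,0,0.004,0.001,0.002,0,0,0,0,0.004,0.001,0.002,0,0,0,0,0.004,0.001,0.002,0,0,0]
  force: 25

```text
time: 2.72
position: [0.5402, -0.234, 0.0914]
tool_rot: [2.226, 2.216, -0.0]
ft_force: [-2.7, -0.0, 1.1]
grip_width: 0.307
```

play_rows:
  series: [0,0,0,0,0,0,0,0,0,0,0,0,0,0,0,0,0,-0.01,0,0,0,0,0,0,-0.03,0,0,0,0,0,0,-0.06,0,0,0,0,0,0,-0.08,0,0,0,0,0,0,-0.08,0,0,0,0,0,0,-0.08,0,0,0]

```text
time: 3.38
position: [0.541, -0.2341, 0.1726]
tool_rot: [2.224, 2.215, 0.001]
ft_force: [0.1, -0.1, -2.6]
grip_width: 0.265
```

```bash
python3 -c "
from h import *
plan([.50,-.015,.171],0)
snap('wrist','w3');snap('top','t3')
crop('t3',340,130,500,290,4,'c6')"
```

```text
t 3.38 pos [ 0.541  -0.2341  0.1726] yaw -0.25 tilt 0.16 F [ 0.1 -0.1 -2.6] w 0.265 j [ 0.83  0.25 -0.55  1.63  0.13  1.3   0.26]
shift [ 0.219  -0.042   0.0012] rot [ 0.14  0.08 -0.25]
```

View pics/w3.png

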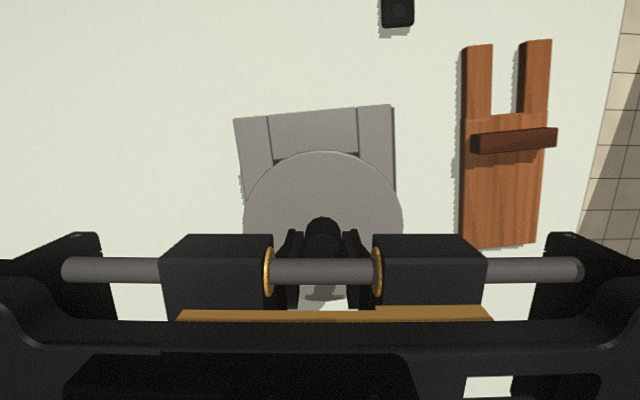

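View pics/c6.png

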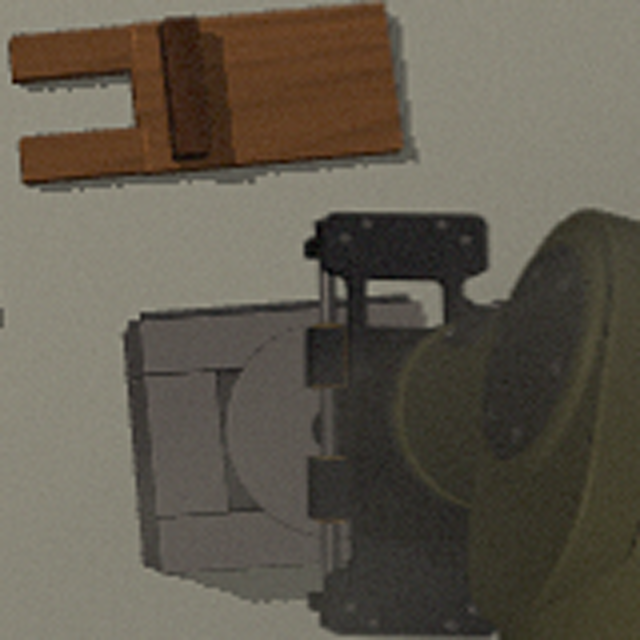

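play_rows:
  series: [0,0.03,-0.005,0,0,0,0,0,0.065,-0.01,0,0,0,0,0,0.105,-0.02,0,0,0,0,0,0.145,-0.03,0,0,0,0,0,0.185,-0.036,0,0,0,0,0,0.21,-0.04,0.02,0,0,0,0,0.219,-0.042,0.05,0,0,0,0,0.219,-0.042,0.08,0,0,0,0,0.219,-0.042,0.11,0,0,0,0,0.219,-0.042,0.12,0,0,0]

```text
time: 4.32
position: [0.4943, -0.0144, 0.0459]
tool_rot: [-2.22, -2.212, 0.009]
ft_force: [-1.0, -0.1, -2.4]
grip_width: 0.27
```

play_rows:
  series: [0,0,0,0,0,0,0,0,0,0,0,0,0,0,0,0,0,0,0,0,0]

```text
time: 4.57
position: [0.5005, -0.0149, 0.0526]
tool_rot: [2.226, 2.215, 0.002]
ft_force: [0.8, 0.5, -1.5]
grip_width: 0.267
```

```bash
python3 -c "
from h import *
plan([.50,-.015,.020],0)
snap('side','s4')
crop('s4',230,150,430,350,3,'c7')"
```

```text
t 4.57 pos [ 0.5005 -0.0149  0.0526] yaw -0.28 tilt 0.12 F [ 0.8  0.5 -1.5] w 0.267 j [ 0.63  0.19 -0.7   1.97  0.14  1.03 -0.14]
shift [-0.0001 -0.0005  0.0326] rot [ 0.12  0.01 -0.28]
```

View pics/c7.png

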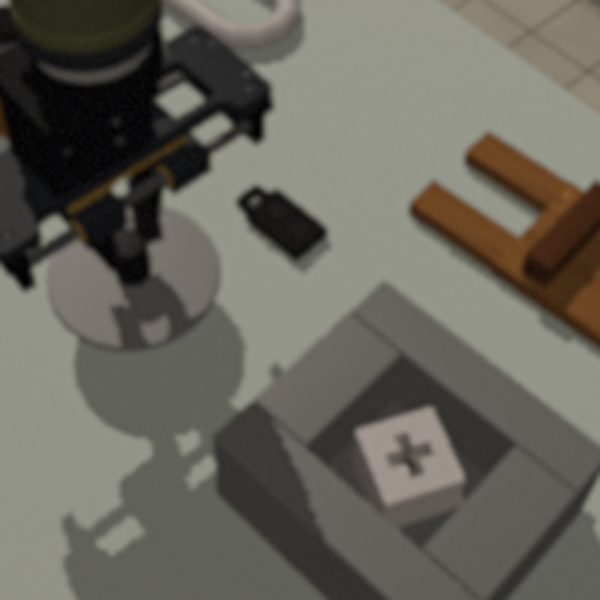

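play_rows:
  series: [0,0,0,0.012,0,0,0,0,0,0,0.022,0,0,0,0,0,0,0.028,0,0,0,0,0,0,0.031,0,0,0,0,0,0,0.032,0,0,0,0,0,0,0.032,0,0,0,0,0,0,0.032,0,0,0]

```text
time: 5.2
position: [0.4981, -0.0149, 0.0192]
tool_rot: [-2.225, -2.215, 0.004]
ft_force: [-4.6, -0.6, 4.5]
grip_width: 0.272
```

play_rows:
  series: [0,0,0,-0.001,0,0,0,60,0,0,-0.001,0,0,0,60,0,0,-0.001,0,0,0,60,0,0,-0.001,0,0,0,60,0,0,-0.001,0,0,0,60,0,0,-0.03,0,0,0,60,0,0,-0.07,0,0,0,60,0,0,-0.11,0,0,0,60,0,0,-0.13,0,0,0,100,0,0,-0.15,0,0,0]

```text
time: 6.03
position: [0.5003, -0.0147, 0.1718]
tool_rot: [2.224, 2.215, 0.003]
ft_force: [0.0, -0.5, -1.1]
grip_width: 0.625
```

```bash
python3 -c "
from h import *
plan([.543,.20,.19],11)
snap('side','s5');snap('wrist','w5')
crop('s5',160,100,440,380,2,'c8')"
```

```text
t 6.03 pos [ 0.5003 -0.0147  0.1718] yaw -0.24 tilt 0.20 F [ 0.  -0.5 -1.1] w 0.625 j [ 0.68  0.05 -0.71  1.83  0.04  1.27 -0.05]
shift [ 0.2148  0.0419 -0.0182] rot [  0.19   0.08 -11.24]
```

View pics/c8.png

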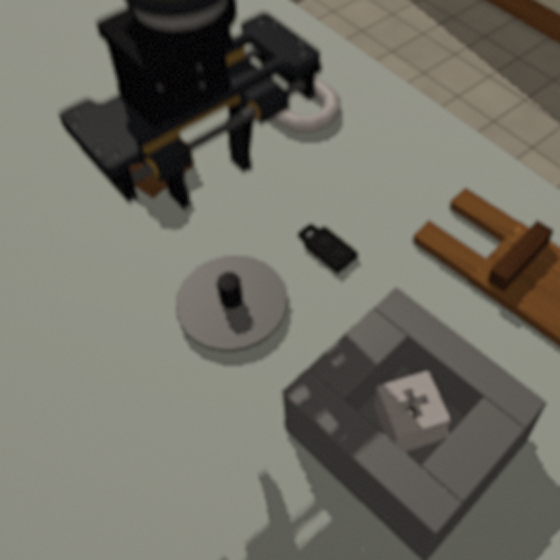

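View pics/w5.png

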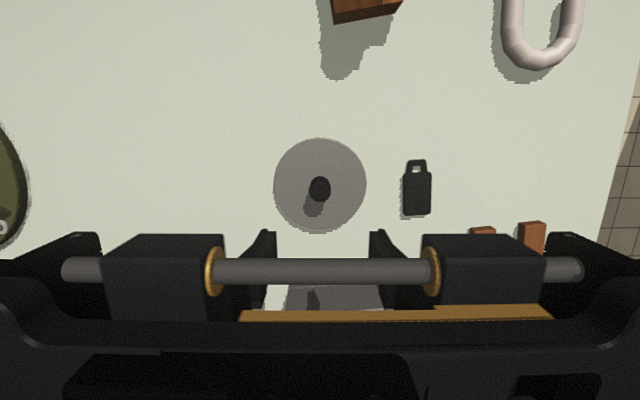

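The lid lies flat at about (230,305) in the side crop, clear of the box, with the cross slot visible. Next I'll hover just short of the head.

play_rows:
  series: [100,0.04,0.01,-0.02,0,0,-6,100,0.08,0.02,-0.02,0,0,-11,100,0.12,0.03,-0.02,0,0,-11,100,0.16,0.04,-0.02,0,0,-11,100,0.185,0.042,-0.02,0,0,-11,100,0.185,0.042,-0.02,0,0,-11,100,0.185,0.042,-0.02,0,0,-11,100,0.185,0.042,-0.02,0,0,-11]

```text
time: 6.8
position: [0.5417, 0.169, 0.1881]
tool_rot: [-2.004, -2.419, 0.003]
ft_force: [-0.7, -0.7, -0.1]
grip_width: 1.001
```

```bash
python3 -c "
from h import *
plan([.543,.20,.19],11)
snap('side','s6');im=snap('wrist','w6');snap('top','t6')
print(w2px(im,[[.543,.202,.096],[.543,.202,.065]]))
crop('s6',320,230,440,350,5,'c9');crop('t6',360,190,460,290,6,'c10');crop('w6',240,80,400,240,5,'c11')"
```

```text
t 6.80 pos [0.5417 0.169  0.1881] yaw 10.73 tilt 0.11 F [-0.7 -0.7 -0.1] w 1.001 j [ 0.39  0.25 -0.86  1.65  0.19  1.33 -0.31]
shift [ 0.0302  0.0071 -0.0019] rot [-0.1   0.04 -0.27]
[[329.09382027 165.09181805]
 [328.44937257 160.94294956]]
```

View pics/w6.png

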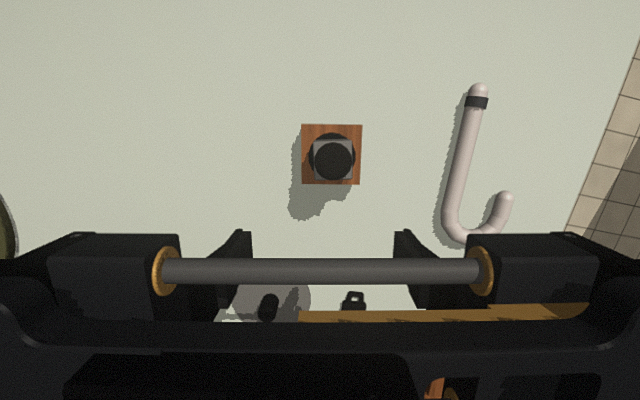

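View pics/c9.png

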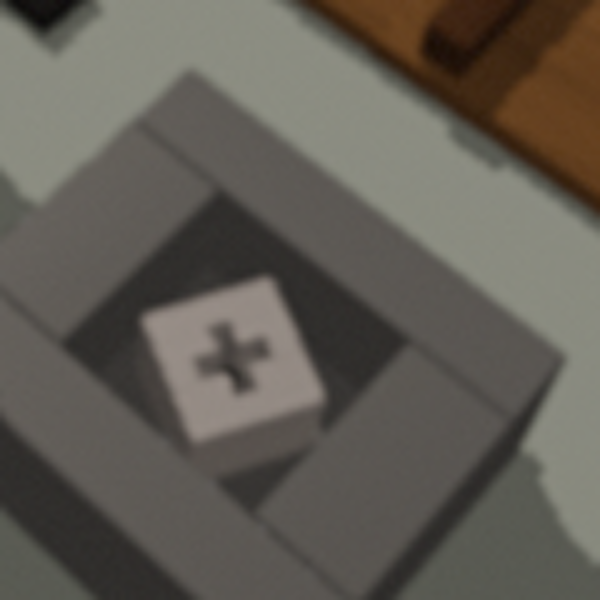

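View pics/c10.png

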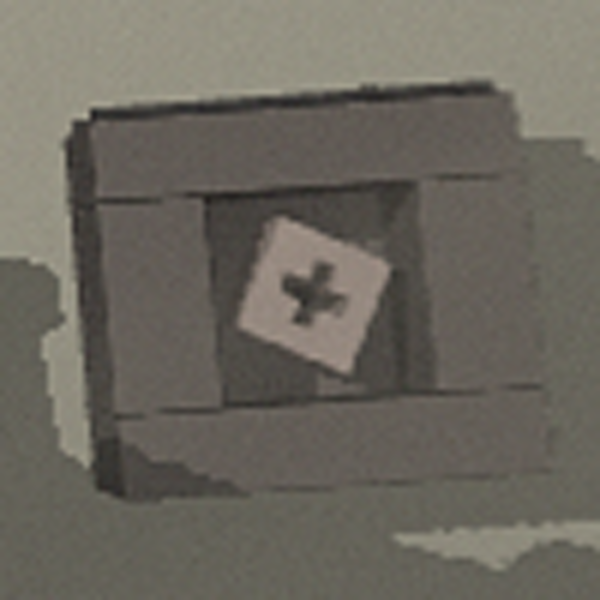

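View pics/c11.png

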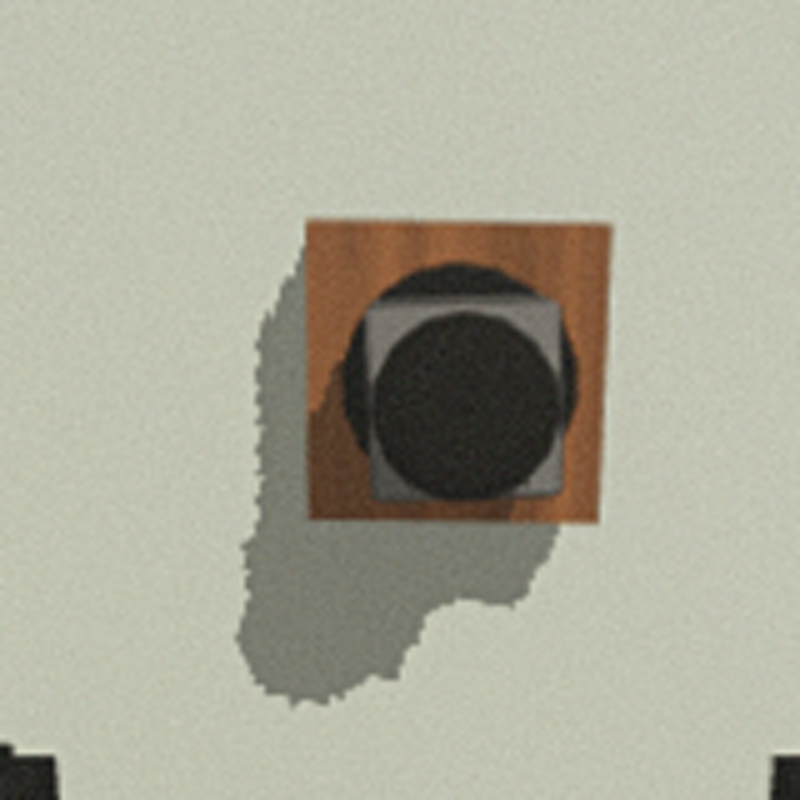

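```bash
python3 - <<'E'
from h import *
T=load('t6');S=load('s6');W=load('w6')
c=lambda p,x,y,s: np.array(p,float)/s+[x,y]-0.5+0.5/s
P=lambda im,p,x,y,s,z: np.round(px2w(im,c(p,x,y,s),z),4)
def sq(n,B):
    d=np.roll(B,-1,0)-B; print(n,B.mean(0),np.round((np.degrees(np.arctan2(d[:,1],d[:,0]))+45)%90-45,1),np.round(np.hypot(d[:,0],d[:,1]),4))
sq('hub W',P(W,[(368,303),(560,297),(563,493),(377,500)],240,80,5,.082)); print(P(W,[(467,405)],240,80,5,.096))
sq('holder W',P(W,[(307,219),(612,225),(599,522),(309,519)],240,80,5,.036))
sq('drive T',P(T,[(278,215),(391,264),(350,375),(238,328)],360,190,6,.068)); print(P(T,[(315,294)],360,190,6,.068))
sq('drive S',P(S,[(270,277),(325,400),(197,443),(142,320)],320,230,5,.068)); print(P(S,[(233,357)],320,230,5,.068))
sq('box T',P(T,[(88,118),(510,95),(552,470),(122,495)],360,190,6,.08))
sq('well T',P(T,[(207,197),(415,182),(437,387),(223,405)],360,190,6,.08))
E
```

```text
hub W [0.54655  0.206325 0.082   ] [12.4 13.  12.8 12.9] [0.0383 0.0396 0.0384 0.0399]
[[0.5459 0.207  0.096 ]]
holder W [0.54575 0.2062  0.036  ] [ 9.5 10.  10.   9.9] [0.0695 0.0691 0.0696 0.0696]
drive T [ 0.536925 -0.234325  0.068   ] [-23.  -21.1 -22.1 -20.1] [0.0488 0.0475 0.0479 0.0483]
[[ 0.5375 -0.2346  0.068 ]]
drive S [ 0.53735  -0.236325  0.068   ] [-23.2 -22.1 -20.8 -21.3] [0.0484 0.0467 0.0477 0.0488]
[[ 0.5376 -0.2358  0.068 ]]
box T [ 0.537675 -0.232975  0.08    ] [3.9 4.9 4.2 4.9] [0.1686 0.1479 0.1685 0.1487]
well T [ 0.537875 -0.233975  0.08    ] [4.9 5.  5.6 3.9] [0.0828 0.0809 0.0844 0.0819]
```

```bash
python3 -c "
from h import *
plan([.5455,.2065,.052],12.8)"
```

```text
t 6.95 pos [0.5422 0.168  0.1888] yaw 10.58 tilt 0.07 F [-0.2 -0.3 -0.2] w 0.998 j [ 0.39  0.24 -0.86  1.65  0.19  1.33 -0.31]
shift [0.0374 0.0104 0.1367] rot [-0.04  0.06 -2.22]
```

play_rows:
  series: [100,0.037,0.01,0,0,0,-2.2,100,0.037,0.01,0.02,0,0,-2.2,100,0.037,0.01,0.05,0,0,-2.2,100,0.037,0.01,0.08,0,0,-2.2,100,0.037,0.01,0.105,0,0,-2.2,100,0.037,0.01,0.12,0,0,-2.2,100,0.037,0.01,0.13,0,0,-2.2,100,0.037,0.01,0.13,0,0,-2.2,100,0.037,0.01,0.13,0,0,-2.2]

```text
time: 7.7
position: [0.5453, 0.2076, 0.0595]
tool_rot: [1.958, 2.456, -0.0]
ft_force: [-0.2, 0.1, 0.2]
grip_width: 0.999
```

```bash
python3 -c "
from h import *
plan([.5455,.2065,.052],12.8)
im=snap('wrist','w7')
print(w2px(im,[[.5455,.2065,.096]]))"
```

```text
t 7.70 pos [0.5453 0.2076 0.0595] yaw 12.88 tilt 0.01 F [-0.2  0.1  0.2] w 0.999 j [ 0.28  0.41 -0.83  1.76  0.33  1.12 -0.43]
shift [-0.0011 -0.0001  0.0075] rot [0.01 0.01 0.08]
[[320.97036266 257.60494352]]
```

View pics/w7.png

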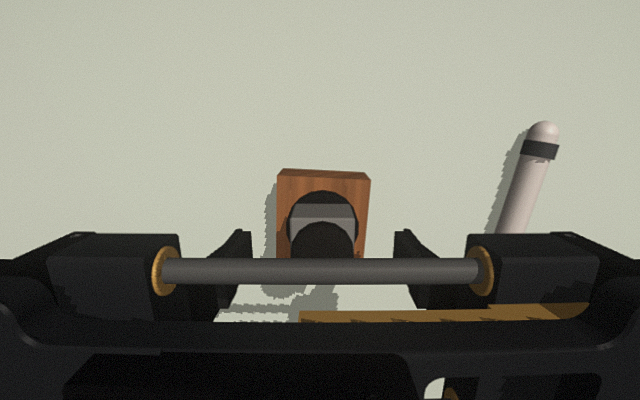

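play_rows:
  series: [100,-0.001,0,0.004,0,0,0,100,-0.001,0,0.007,0,0,0,30,-0.001,0,0.007,0,0,0,30,-0.001,0,0.007,0,0,0,30,-0.001,0,0.007,0,0,0,30,-0.001,0,0.007,0,0,0,30,-0.001,0,0.007,0,0,0,30,-0.001,0,0.007,0,0,0,30,-0.001,0,0.007,0,0,0,30,-0.001,0,0.007,0,0,0]
  force: 40

```text
time: 8.58
position: [0.5451, 0.2073, 0.0522]
tool_rot: [1.957, 2.458, -0.0]
ft_force: [0.1, -0.6, -0.4]
grip_width: 0.478
```

```bash
python3 -c "
from h import *
plan([.5455,.2065,.052],12.8)
im=snap('wrist','w8')
crop('w8',220,150,420,300,4,'c12')"
```

```text
t 8.58 pos [0.5451 0.2073 0.0522] yaw 12.95 tilt 0.00 F [ 0.1 -0.6 -0.4] w 0.478 j [ 0.27  0.42 -0.82  1.77  0.34  1.11 -0.44]
shift [-0.0009  0.0002  0.0002] rot [-0.    0.    0.15]
```

View pics/c12.png

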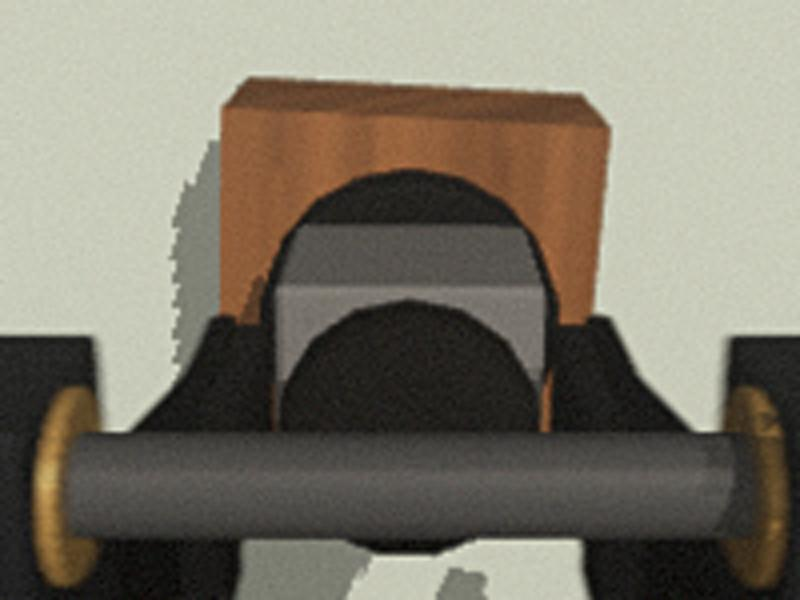

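play_rows:
  series: [30,0,0,0,0,0,0,30,0,0,0,0,0,0,30,0,0,0,0,0,0,30,0,0,-0.01,0,0,0,30,0,0,-0.03,0,0,0,30,0,0,-0.06,0,0,0,30,0,0,-0.09,0,0,0,30,0,0,-0.12,0,0,0,30,0,0,-0.12,0,0,0,30,0,0,-0.12,0,0,0]

```text
time: 9.47
position: [0.5462, 0.2079, 0.1744]
tool_rot: [1.955, 2.456, 0.005]
ft_force: [-0.6, 0.3, -2.8]
grip_width: 0.449
```

```bash
python3 -c "
from h import *
plan([.5375,-.20,.172],-21.7)
im=snap('wrist','w9');snap('side','s9')
crop('s9',170,60,330,220,4,'c12')"
```

```text
t 9.47 pos [0.5462 0.2079 0.1744] yaw 12.95 tilt 0.22 F [-0.6  0.3 -2.8] w 0.449 j [ 0.32  0.3  -0.87  1.63  0.24  1.32 -0.36]
shift [-0.3956 -0.0999  0.0021] rot [ 0.22 -0.06 34.65]
```

View pics/c12.png

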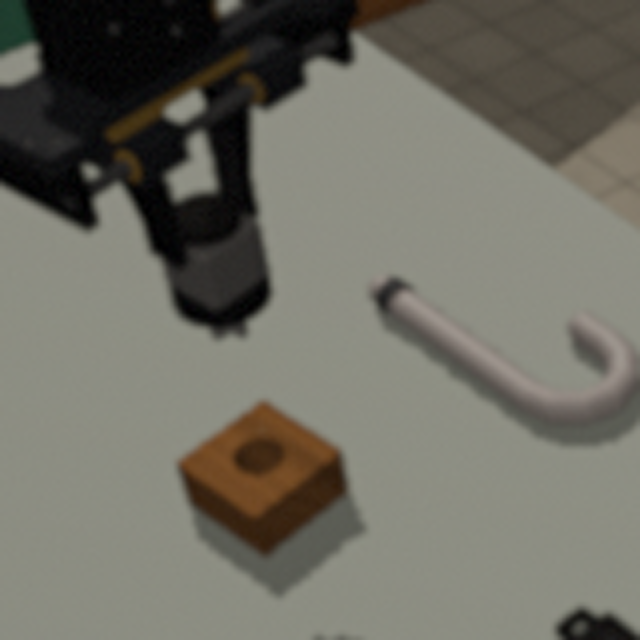

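View pics/w9.png

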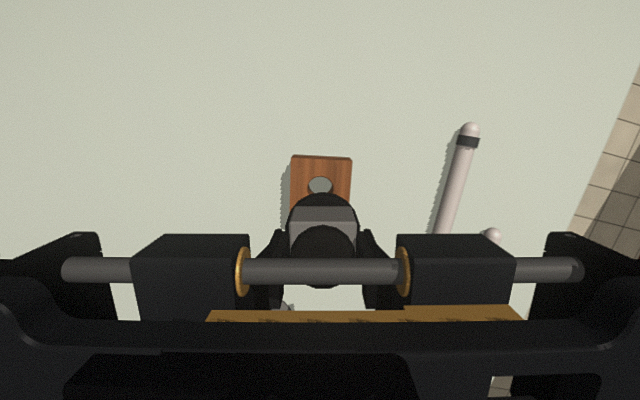

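```bash
python3 -c "
from h import *
plan([.518,-.285,.172],-21.7)"
```

```text
t 9.57 pos [0.5444 0.2067 0.1713] yaw 12.94 tilt 0.11 F [-0.2  0.5 -2.9] w 0.450 j [ 0.32  0.3  -0.87  1.64  0.24  1.32 -0.36]
shift [-4.733e-01 -1.359e-01 -2.000e-04] rot [-0.09  0.07 34.64]
```

play_rows:
  series: [30,-0.02,-0.006,0,0,0,2,30,-0.055,-0.016,0,0,0,6,30,-0.09,-0.026,0,0,0,10,30,-0.13,-0.037,0,0,0,14,30,-0.17,-0.049,0,0,0,18,30,-0.21,-0.06,0,0,0,22,30,-0.25,-0.072,0,0,0,26,30,-0.285,-0.082,0,0,0,30,30,-0.315,-0.09,0,0,0,34,30,-0.33,-0.095,0,0,0,34.6]

```text
time: 10.4
position: [0.5242, -0.1413, 0.1701]
tool_rot: [-2.606, -1.752, 0.006]
ft_force: [-0.3, -0.7, -1.4]
grip_width: 0.455
```

```bash
python3 -c "
from h import *
plan([.518,-.285,.172],-21.7)"
```

```text
t 10.40 pos [ 0.5242 -0.1413  0.1701] yaw -22.16 tilt 0.23 F [-0.3 -0.7 -1.4] w 0.455 j [ 0.77  0.16 -0.61  1.74  0.09  1.28 -0.25]
shift [-0.1354  0.0485 -0.0017] rot [-0.18  0.14 -0.46]
```

play_rows:
  series: [30,-0.03,0.01,0,0,0,0,30,-0.065,0.022,0,0,0,0,30,-0.1,0.034,0,0,0,0,30,-0.125,0.044,0,0,0,0,30,-0.135,0.048,0,0,0,0,30,-0.135,0.048,0,0,0,0,30,-0.135,0.048,0,0,0,0,30,-0.135,0.048,0,0,0,0,30,-0.135,0.048,0,0,0,0]

```text
time: 11.15
position: [0.5219, -0.2758, 0.1721]
tool_rot: [-2.595, -1.769, -0.001]
ft_force: [-0.1, -0.1, -1.8]
grip_width: 0.451
```

```bash
python3 -c "
from h import *
im=snap('wrist','w10')
plan([.5375,-.235,.172],-21.7)
crop('w10',240,70,400,230,5,'c13');crop('w10',260,190,380,290,6,'c14')"
```

```text
t 11.20 pos [ 0.5219 -0.2763  0.1723] yaw -21.44 tilt 0.03 F [-0.2  0.  -1.7] w 0.452 j [ 0.89  0.25 -0.52  1.63  0.13  1.3  -0.03]
shift [ 0.0441 -0.0006  0.0003] rot [-0.01 -0.03  0.26]
```

View pics/w10.png

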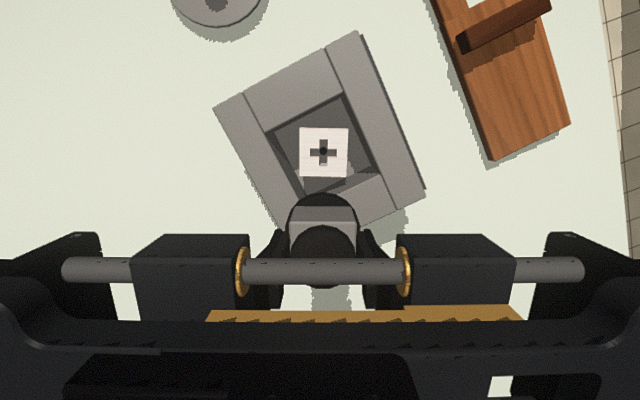

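View pics/c13.png

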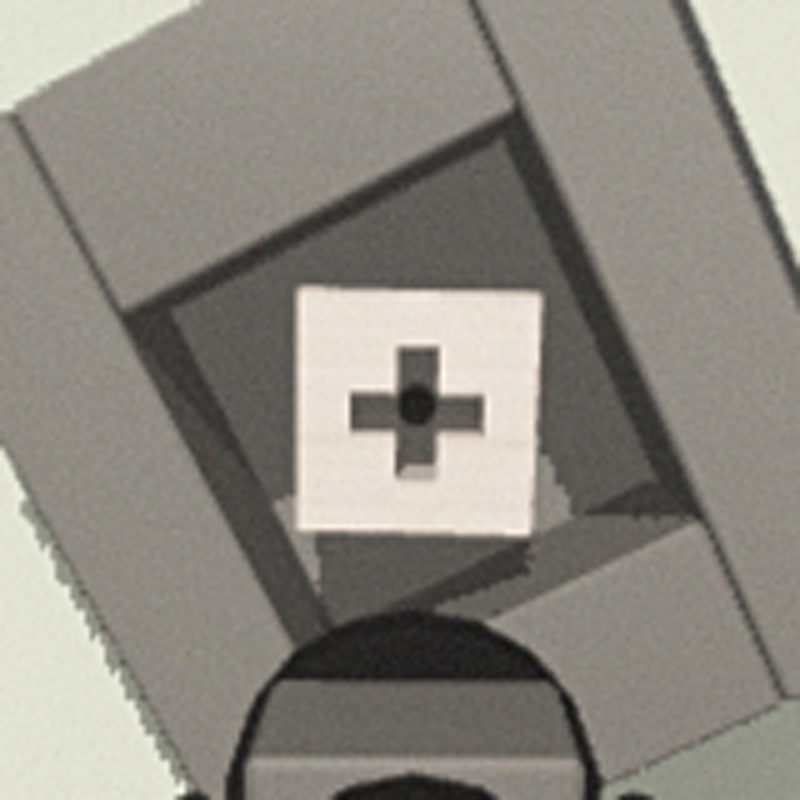

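View pics/c14.png

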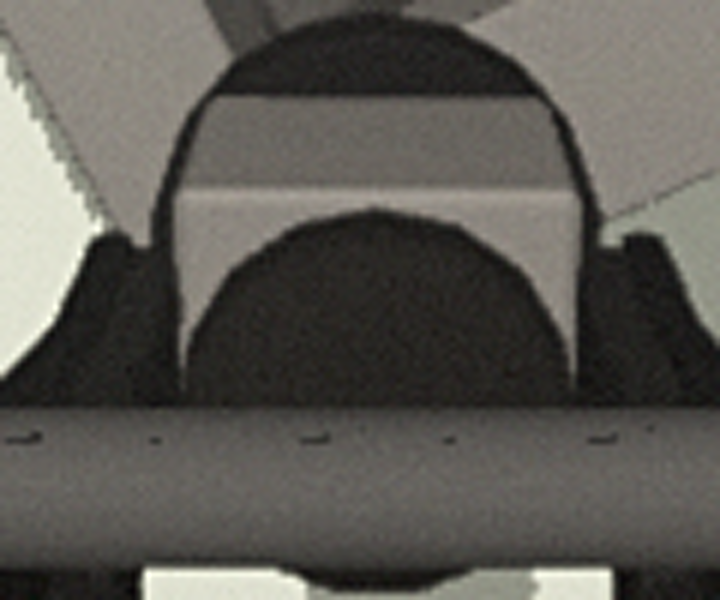

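```bash
cat > fit.py <<'E'
from h import *
from scipy.optimize import least_squares
def fit(W,hub,drive,slot,pos,yawdeg):
    a=np.radians(yawdeg); y=np.array([np.cos(a),np.sin(a),0]); x=np.array([-np.sin(a),np.cos(a),0])
    # model head: front face corners in tool-like frame (x fwd,y,z up), order TL,TR,BL,BR ; image right = +y tool
    m=np.array([[.02,-.02,.017],[.02,.02,.017],[.02,-.02,-.017],[.02,.02,-.017]])
    def tow(q,p,dy):
        c,s=np.cos(dy),np.sin(dy); X=q[:,0]*c-q[:,1]*s; Y=q[:,0]*s+q[:,1]*c
        return np.array(pos)+np.outer(p[0]+X,x)+np.outer(p[1]+Y,y)+np.outer(p[2]+q[:,2],[0,0,1])
    r=least_squares(lambda v:(w2px(W,tow(m,v[:3],v[3]))-hub).ravel(),[0,0,.025,0])
    print('head rel TCP (tool x,y, up)',np.round(r.x[:3]*1e3,2),'mm yaw',round(np.degrees(r.x[3]),2),'res px',np.round(r.fun,1))
    d=np.array([[.024,-.024,0],[.024,.024,0],[-.024,.024,0],[-.024,-.024,0]])
    up=.068-pos[2]
    r2=least_squares(lambda v:(w2px(W,tow(d,[v[0],v[1],up],v[2]))-drive).ravel(),[.05,0,0])
    print('drive rel TCP',np.round(r2.x[:2]*1e3,2),'yaw',round(np.degrees(r2.x[2]),2),'res',np.round(r2.fun,1))
    P=px2w(W,slot,.068)[0]-pos; print('slot rel TCP',np.round([P@x*1e3,P@y*1e3],2),'world',P+pos)
    print('head->drive shift',np.round((r2.x[:2]-r.x[:2])*1e3,2),' slot',np.round([P@x*1e3-r.x[0]*1e3,P@y*1e3-r.x[1]*1e3],2))
E
python3 - <<'E'
from fit import *
W=load('w10')
c=lambda p,x,y,s: np.array(p,float)/s+[x,y]-0.5+0.5/s
fit(W,c([(173,190),(583,190),(212,95),(545,95)],260,190,6),c([(297,286),(543,292),(533,536),(297,531)],240,70,5),c([(417,413)],240,70,5),np.array([.5219,-.2763,.1723]),-21.44)
E
```

```text
head rel TCP (tool x,y, up) [-2.74  0.64  6.93] mm yaw 0.03 res px [ 0.5  0.  -0.3  0.  -0.6 -0.   0.5 -0. ]
drive rel TCP [45.26  1.29] yaw 1.24 res [ 0.1  0.3 -0.1  0.2 -0.1 -0.3  0.1 -0.3]
slot rel TCP [45.38  1.19] world [ 0.53959616 -0.234494    0.068     ]
head->drive shift [48.    0.66]  slot [48.12  0.56]
```

```bash
python3 - <<'E'
from h import *
W=load('w10');pos=np.array([.5219,-.2763,.1723]);a=np.radians(-21.44);y=np.array([np.cos(a),np.sin(a),0]); x=np.array([-np.sin(a),np.cos(a),0])
w=lambda q:pos+np.outer(q[:,0],x)+np.outer(q[:,1],y)+np.outer(q[:,2],[0,0,1])
for u in(.025,.015,.007):
  for dx in(0,-.003):
    q=np.array([[.02,-.02,.017],[.02,.02,.017],[.02,-.02,-.017],[.02,.02,-.017],[.027,0,-.029],[.027,0,-.017],[.019,0,.031]])+[dx,0,u]
    print(u,dx,np.round(w2px(W,w(q)),1).tolist())
print('obs',np.round(np.array([(173,190),(583,190),(212,95),(545,95),(380,12),(380,12),(380,208)])/6+[260,190]-.42,1).tolist())
print('pads',w2px(W,w(np.array([[.0095,.02,0],[.0095,-.02,0],[0,0,0]]))))
R=np.array(W['R']);C=-R.T@W['t']-pos;print(C@x,C@y,C[2])
E
```

```text
0.025 0 [[283.7, 227.7], [359.3, 227.6], [290.5, 209.1], [352.7, 209.1], [321.6, 194.0], [321.6, 198.5], [321.4, 239.8]]
0.025 -0.003 [[283.9, 233.0], [359.1, 232.9], [290.7, 213.5], [352.6, 213.5], [321.6, 198.3], [321.6, 203.1], [321.4, 245.6]]
0.015 0 [[286.0, 221.4], [357.1, 221.4], [292.1, 204.8], [351.2, 204.8], [321.7, 190.7], [321.6, 194.7], [321.5, 232.2]]
0.015 -0.003 [[286.2, 226.4], [356.9, 226.4], [292.2, 209.0], [351.1, 209.0], [321.7, 194.8], [321.6, 199.1], [321.5, 237.6]]
0.007 0 [[287.6, 216.9], [355.5, 216.9], [293.3, 201.7], [350.1, 201.7], [321.7, 188.2], [321.7, 192.0], [321.5, 226.8]]
0.007 -0.003 [[287.8, 221.7], [355.3, 221.7], [293.4, 205.8], [350.0, 205.7], [321.7, 192.2], [321.7, 196.2], [321.5, 232.0]]
obs [[288.4, 221.2], [356.7, 221.2], [294.9, 205.4], [350.4, 205.4], [322.9, 191.6], [322.9, 191.6], [322.9, 224.2]]
pads [[351.063467   220.43206521]
 [292.24345184 220.45679122]
 [321.66692806 233.5091224 ]]
0.07327754291696888 0.00038458479114802615 0.18433641938879997
```

```bash
python3 - <<'E'
from h import *
W=load('s9');pos=np.array([.5450,.2070,.172]);a=np.radians(12.95);y=np.array([np.cos(a),np.sin(a),0]); x=np.array([-np.sin(a),np.cos(a),0])
w=lambda q:pos+np.outer(q[:,0],x)+np.outer(q[:,1],y)+np.outer(q[:,2],[0,0,1])
for u in(.025,.015,.007):
    q=np.array([[0,0,.031],[0,0,-.053],[-.02,-.02,.017],[-.02,-.02,-.017],[-.02,.02,.017],[-.02,.02,-.017],[0,0,-u]])+[0,0,u]
    p=w2px(W,w(q)); print(u,np.round((p+.375-[170,60])*4).tolist())
E
```

```text
0.025 [[194.0, 182.0], [225.0, 311.0], [198.0, 239.0], [211.0, 292.0], [256.0, 199.0], [267.0, 253.0], [215.0, 270.0]]
0.015 [[198.0, 198.0], [228.0, 326.0], [202.0, 255.0], [215.0, 308.0], [259.0, 216.0], [270.0, 268.0], [215.0, 270.0]]
0.007 [[201.0, 211.0], [231.0, 337.0], [205.0, 268.0], [217.0, 320.0], [261.0, 228.0], [272.0, 280.0], [215.0, 270.0]]
```

```bash
python3 - <<'E'
from h import *
crop('s9',190,90,260,160,9,'c15')
s=snap('side','s10');crop('s10',300,160,420,280,5,'c16')
E
```

```text
(no output)
```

View pics/c15.png

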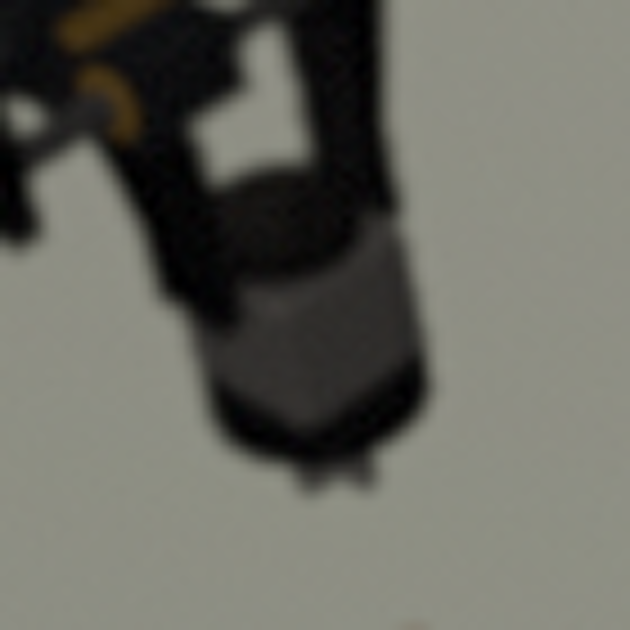

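View pics/c16.png

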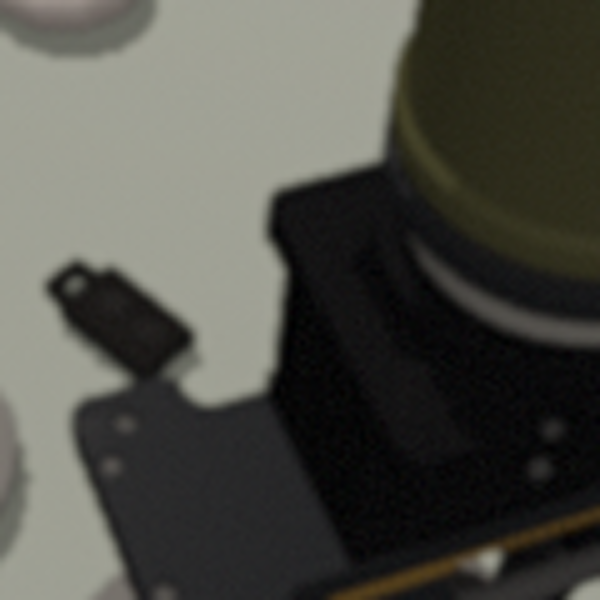

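play_rows:
  series: [30,0.01,0,0,0,0,1,30,0.03,0.0005,0,0,0,1,30,0.0465,0.0005,0,0,0,1,30,0.0465,0.0005,0.01,0,0,1,30,0.0465,0.0005,0.03,0,0,1,30,0.0465,0.0005,0.045,0,0,1,30,0.0465,0.0005,0.054,0,0,1,30,0.0465,0.0005,0.054,0,0,1,30,0.0465,0.0005,0.054,0,0,1,30,0.0465,0.0005,0.054,0,0,1]
  force: 60

```text
time: 12.08
position: [0.5396, -0.236, 0.1192]
tool_rot: [2.613, 1.741, 0.001]
ft_force: [-0.9, 0.1, -1.1]
grip_width: 0.447
```

```bash
python3 -c "
from h import *
plan([.5395,-.2332,.115],-22.5)
im=snap('wrist','w11');snap('top','t11');snap('side','s11')
crop('w11',230,100,410,280,4,'c17');crop('s11',300,180,420,300,5,'c18')"
```

```text
t 12.08 pos [ 0.5396 -0.236   0.1192] yaw -22.65 tilt 0.09 F [-0.9  0.1 -1.1] w 0.447 j [ 0.83  0.29 -0.54  1.7   0.16  1.2  -0.15]
shift [ 0.0025 -0.0011  0.0042] rot [ 0.09  0.01 -0.15]
```

View pics/c17.png

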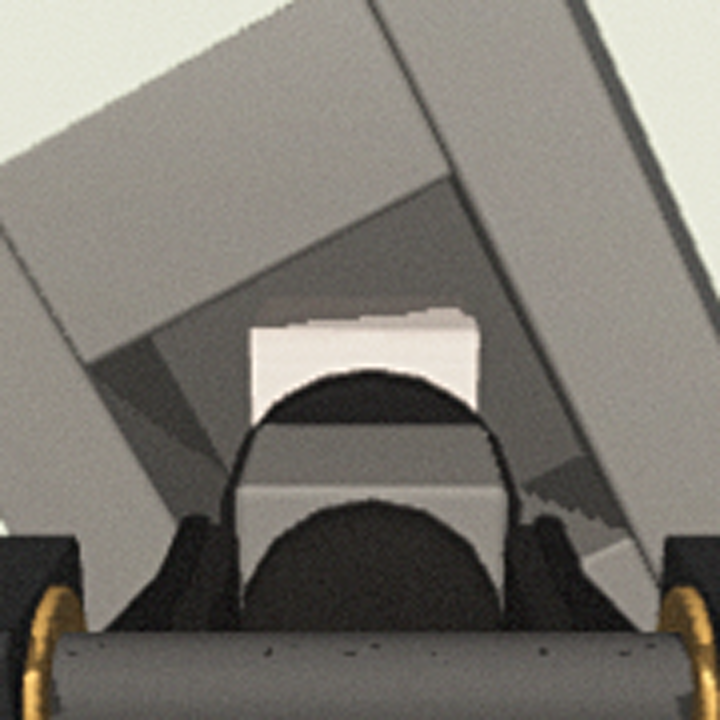

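View pics/s11.png

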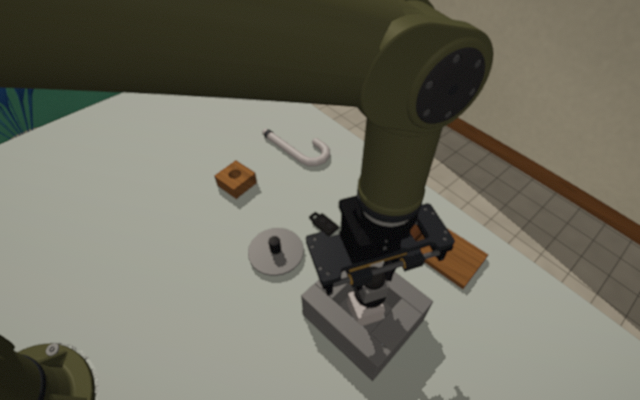

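```bash
python3 - <<'E'
from h import *
from scipy.optimize import least_squares
W=load('w11');pos=np.array([.5396,-.236,.1192]);a=np.radians(-22.65);y=np.array([np.cos(a),np.sin(a),0]); x=np.array([-np.sin(a),np.cos(a),0])
w=lambda q:pos+np.outer(q[:,0],x)+np.outer(q[:,1],y)+np.outer(q[:,2],[0,0,1])
c=lambda p:np.array(p,float)/4+[230,100]-.375
P=px2w(W,c([(252,327),(478,327)]),.068)-pos; m=P.mean(0); print('drive front edge rel',P@x*1e3,P@y*1e3,'center x',m@x*1e3-24,'y',m@y*1e3)
obs=c([(236,487),(507,487),(257,424),(483,424),(371,370)])
for u in(.008,.010,.012,.014,.016):
    q=np.array([[.02,-.02,.017],[.02,.02,.017],[.02,-.02,-.017],[.02,.02,-.017],[.027,0,-.029]])
    f=lambda v:(w2px(W,w(q+[v[0],v[1],u]))-obs)
    r=least_squares(lambda v:np.r_[f(v)[:,1],f(v)[:,0].mean()],[0,0]); print(u,np.round(r.x*1e3,2),np.round(f(r.x)[:,1],2))
E
```

```text
drive front edge rel [25.83658486 25.78070659] [-24.17244267  23.15852953] center x 1.8086457260076898 y -0.5069565706227991
0.008 [-3.02  0.56] [ 0.25  0.15 -0.07 -0.15 -0.26]
0.01 [-2.39  0.55] [ 0.38  0.28 -0.13 -0.21 -0.45]
0.012 [-1.77  0.55] [ 0.51  0.41 -0.19 -0.27 -0.65]
0.014 [-1.15  0.54] [ 0.65  0.54 -0.25 -0.33 -0.85]
0.016 [-0.52  0.54] [ 0.79  0.68 -0.32 -0.4  -1.06]
```

play_rows:
  series: [30,0.0038,-0.0011,0,0,0,0,30,0.0038,-0.0011,0,0,0,0,30,0.0038,-0.0011,0.004,0,0,0,30,0.0038,-0.0011,0.007,0,0,0,30,0.0038,-0.0011,0.01,0,0,0,30,0.0038,-0.0011,0.012,0,0,0,30,0.0038,-0.0011,0.012,0,0,0]

```text
time: 12.82
position: [0.5388, -0.2317, 0.1054]
tool_rot: [-2.614, -1.741, 0.001]
ft_force: [-0.6, -1.5, -2.2]
grip_width: 0.444
```

```bash
python3 -c "
from h import *
plan([.5395,-.2332,.100],-22.65)"
```

```text
t 12.82 pos [ 0.5388 -0.2317  0.1054] yaw -22.66 tilt 0.08 F [-0.6 -1.5 -2.2] w 0.444 j [ 0.82  0.3  -0.54  1.71  0.16  1.18 -0.16]
shift [-0.0011  0.0012  0.0054] rot [-0.08 -0.   -0.01]
```

play_rows:
  series: [30,0,0,0.002,0,0,0,30,0,0,0.004,0,0,0,30,0,0,0.004,0,0,0,30,0,0,0.004,0,0,0]

```text
time: 13.15
position: [0.5393, -0.2319, 0.1021]
tool_rot: [-2.614, -1.742, 0.0]
ft_force: [-0.1, 0.2, -1.5]
grip_width: 0.442
```

```bash
python3 -c "
from h import *
plan([.5395,-.2332,.100],-22.65)
im=snap('wrist','w12');snap('side','s12')
crop('w12',230,100,410,280,4,'c19');crop('s12',320,220,420,320,6,'c20')"
```

```text
t 13.15 pos [ 0.5393 -0.2319  0.1021] yaw -22.66 tilt 0.01 F [-0.1  0.2 -1.5] w 0.442 j [ 0.82  0.3  -0.54  1.72  0.17  1.17 -0.16]
shift [-0.0011  0.0007  0.0021] rot [-0.01  0.   -0.01]
```

View pics/c19.png

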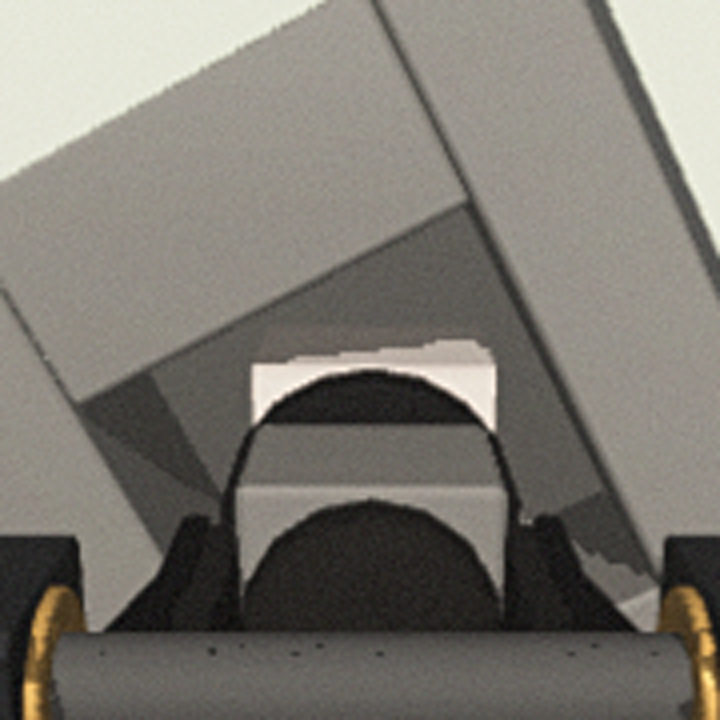

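View pics/c20.png

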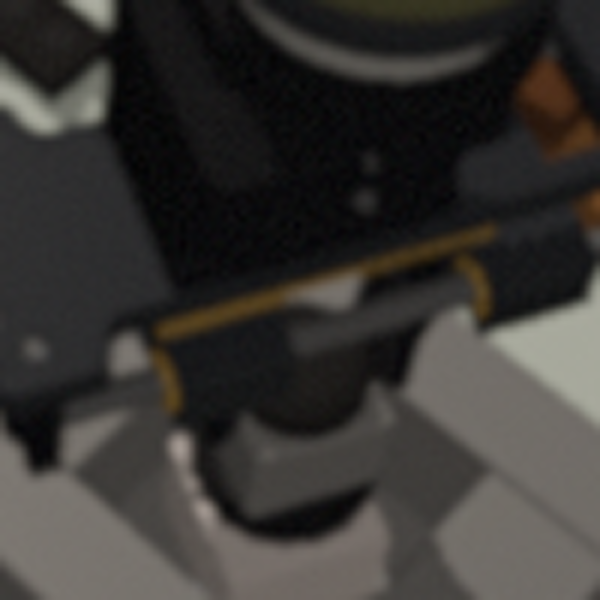

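```bash
python3 - <<'E'
from h import *
W=load('w12');pos=np.array([.5393,-.2319,.1021]);a=np.radians(-22.65);y=np.array([np.cos(a),np.sin(a),0]); x=np.array([-np.sin(a),np.cos(a),0])
c=lambda p:np.array(p,float)/4+[230,100]-.375
P=px2w(W,c([(252,365),(497,365)]),.068)-pos; m=P.mean(0); print('drive front edge rel',P@x*1e3,P@y*1e3,'center x',m@x*1e3-24,'y',m@y*1e3)
E
```

```text
drive front edge rel [21.73434745 21.69139916] [-22.71758917  25.29238332] center x -2.2871266963798185 y 1.2873970750304775
```

play_rows:
  series: [30,0,0,0.001,0,0,0,30,0,0,0.002,0,0,0,30,0,0,0.003,0,0,0,30,0,0,0.003,0,0,0]

```text
time: 13.58
position: [0.5392, -0.2318, 0.099]
tool_rot: [-2.614, -1.742, 0.0]
ft_force: [0.2, 0.0, -1.9]
grip_width: 0.452
```

play_rows:
  series: [30,0,0.0005,0.001,0,0,0,30,0,0.0005,0.003,0,0,0,30,0,0.0005,0.004,0,0,0,30,0,0.0005,0.004,0,0,0,30,0,0.0005,0.004,0,0,0]

```text
time: 14.0
position: [0.5397, -0.232, 0.0951]
tool_rot: [-2.614, -1.742, 0.0]
ft_force: [-0.3, -0.6, -1.3]
grip_width: 0.447
```

play_rows:
  series: [30,0,0,0.001,0,0,0,30,0,0,0.002,0,0,0,30,0,0,0.002,0,0,0,30,0,0,0.002,0,0,0]

```text
time: 14.33
position: [0.5397, -0.232, 0.0932]
tool_rot: [-2.614, -1.742, 0.0]
ft_force: [-0.7, -0.3, -2.0]
grip_width: 0.45
```

play_rows:
  series: [30,0,0,0.001,0,0,0,30,0,0,0.002,0,0,0,30,0,0,0.003,0,0,0,30,0,0,0.003,0,0,0,30,0,0,0.003,0,0,0]

```text
time: 14.75
position: [0.54, -0.2321, 0.0906]
tool_rot: [2.614, 1.742, 0.0]
ft_force: [-0.3, 0.5, 1.8]
grip_width: 0.446
```

```bash
python3 -c "
from h import *
plan([.5395,-.2332,.085],-22.65)
im=snap('wrist','w13');snap('side','s13')
crop('w13',230,100,410,280,4,'c21');crop('s13',320,220,420,320,6,'c22')"
```

```text
t 14.75 pos [ 0.54   -0.2321  0.0906] yaw -22.65 tilt 0.03 F [-0.3  0.5  1.8] w 0.446 j [ 0.82  0.31 -0.54  1.73  0.17  1.15 -0.17]
shift [-0.0012 -0.0001  0.0056] rot [ 0.03  0.01 -0.  ]
```

View pics/c21.png

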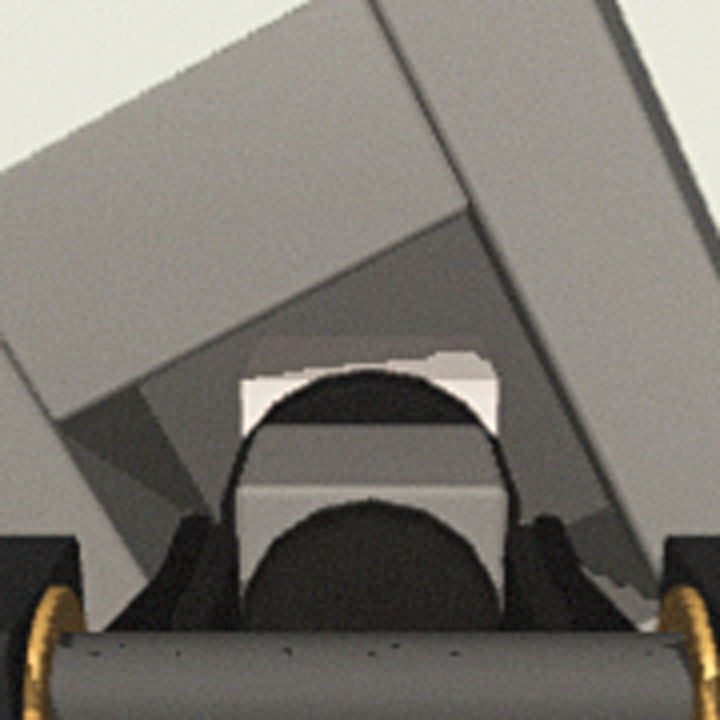

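View pics/c22.png

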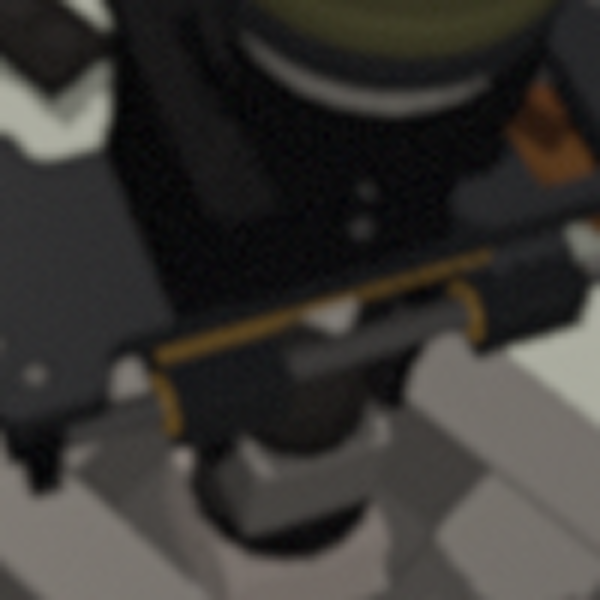

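play_rows:
  series: [30,0,0,0.001,0,0,0,30,0,0,0.002,0,0,0,30,0,0,0.003,0,0,0,30,0,0,0.004,0,0,0,30,0,0,0.005,0,0,0,30,0,0,0.005,0,0,0,30,0,0,0.005,0,0,0]

```text
time: 15.43
position: [0.5401, -0.2321, 0.0855]
tool_rot: [2.614, 1.742, 0.0]
ft_force: [-0.7, 0.6, 5.3]
grip_width: 0.448
```

play_rows:
  series: [30,0,0,0.001,0,0,0,30,0,0,0.002,0,0,0,30,0,0,0.002,0,0,0,30,0,0,0.002,0,0,0]

```text
time: 15.77
position: [0.5401, -0.2321, 0.0841]
tool_rot: [2.614, 1.742, 0.0]
ft_force: [-1.8, 0.9, 7.6]
grip_width: 0.443
```

play_rows:
  series: [30,0,0,0.001,0,0,0,30,0,0,0.0015,0,0,0,30,0,0,0.0015,0,0,0,30,0,0,0.0015,0,0,0]

```text
time: 16.1
position: [0.5401, -0.2321, 0.084]
tool_rot: [2.614, 1.741, -0.0]
ft_force: [-5.1, 1.5, 15.1]
grip_width: 0.444
```

```bash
python3 -c "
from h import *
plan([.5395,-.2332,.085],-22.65)
im=snap('wrist','w14');snap('side','s14')
crop('w14',230,100,410,280,4,'c23');crop('s14',320,220,420,320,6,'c24')"
```

```text
t 16.10 pos [ 0.5401 -0.2321  0.084 ] yaw -22.66 tilt 0.07 F [-5.1  1.5 15.1] w 0.444 j [ 0.81  0.32 -0.53  1.73  0.18  1.14 -0.17]
shift [-0.0012 -0.0002 -0.001 ] rot [ 0.05  0.05 -0.01]
```

View pics/c23.png

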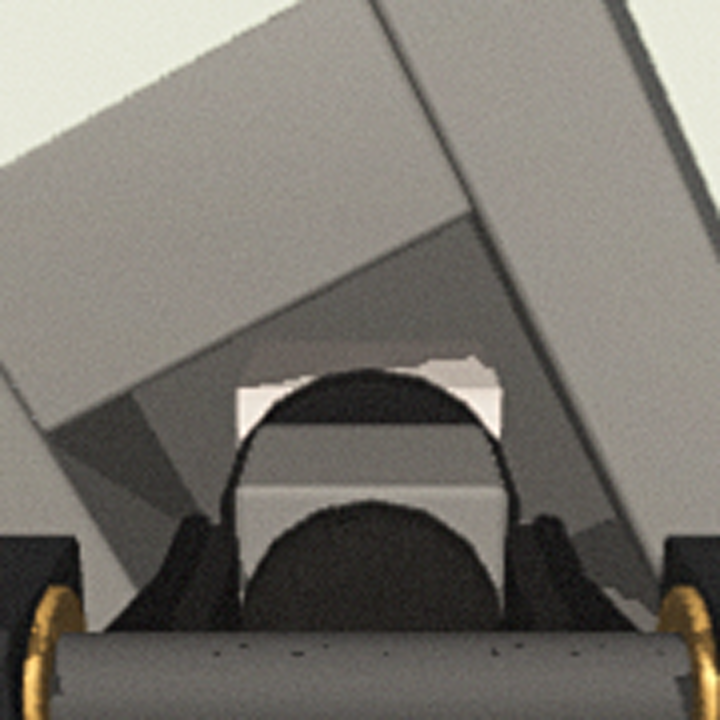

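View pics/c24.png

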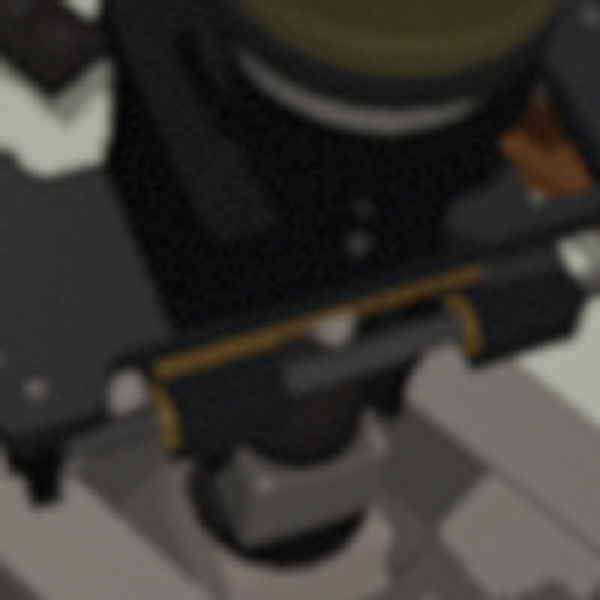

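play_rows:
  series: [30,0,0,0,0,0,0,30,0,0,0,0,0,0,30,0,0,0,0,0,0,30,0,0,0,0,0,0,30,0,0,0,0,0,0,30,0,0,0,0,0,0,30,0,0,0,0,0,0,30,0,0,0,0,0,0]

```text
time: 16.87
position: [0.5401, -0.2321, 0.0841]
tool_rot: [2.613, 1.741, -0.0]
ft_force: [-5.7, 1.7, 15.4]
grip_width: 0.447
```

```bash
python3 -c "
from h import *
plan([.54,-.2321,.084],-22.65)
snap('top','t15');crop('t15',190,120,470,300,2,'c25')"
```

```text
t 16.87 pos [ 0.5401 -0.2321  0.0841] yaw -22.66 tilt 0.07 F [-5.7  1.7 15.4] w 0.447 j [ 0.81  0.32 -0.53  1.73  0.18  1.14 -0.17]
shift [-0.     -0.0001  0.0001] rot [ 0.05  0.05 -0.01]
```

View pics/t15.png

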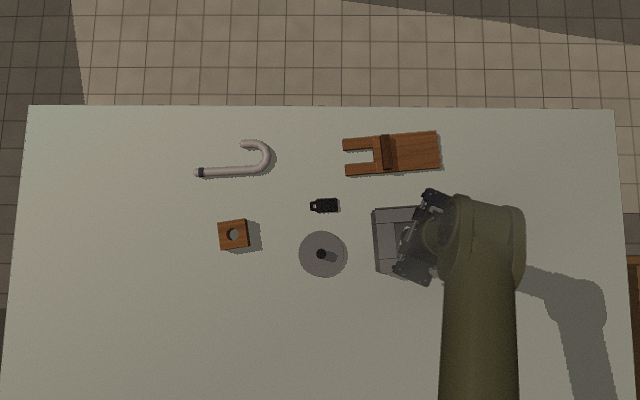

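The push is steady. The lid lies flat at about (322,254) in the top view, and the handle, bootjack and key cover haven't moved. Handing in.

```bash
python3 -c "
from h import *
print(close_job())"
```

```text
the job is handed in; nothing more can be done
None
```

I set the lid flat on the glass, knob up, about 0.22 m from the drive. I then pressed the polishing head into the drive and handed the job in at 16.9 s, still gripping it and pushing down. No verdict is reported, so success is judged only from my own checks.

**Seating:**
- The stem entered the slot without resistance.
- The sprung pin was felt from about z = 0.092 (TCP height), and the push rose to about 9 N (wrist reading less the weight in hand).
- At z = 0.084 there was a hard stop after about 8 mm. The push reached about 17 N there and stayed steady for 0.7 s.

**Last pictures:** the lid was flat and clear of the box. The umbrella handle, bootjack and key cover were in their starting places in the top view.

**Disagreements and doubts:**
- **Head position in the grip:** the head slid about 12 mm down in the fingers during lift-out. It has not moved since, after I raised the grip from 40 to 60 N.
- **Camera estimates:** they disagreed by 1–2 mm on the head's offset in the gripper, so I corrected it by sighting head and drive together in the wrist camera.
- **Side load:** a force of about 6 N remained at the end.
- **Pin travel:** I inferred it from the push and the height; I could not see the pin.

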